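Line up the tamping punches by height

TASK

Lay out the change parts for the capsule filler: stand the four tamping punches upright on the row of four round pads, one to a pad, in order of height, with the tallest next to the upright end stop and the shortest at the other end. Set each foot wholly on its pad, near the middle. Do not tip any punch over, and leave the jar and the dosing disc where they are.

Things in the scene. Friction and masses are not known exactly. Their poses are not given: they have to be found in the camera images.
- punch_a_center (a point): the shortest of four loose tamping punches, 48 mm tall overall, standing upright on the deck; turned steel with a round foot 40 mm in diameter and 12 mm high, a shank 24 mm in diameter, and on top a white plastic grip head 30 mm in diameter and 16 mm high. The point is on the axis half-way up, 24 mm above the underside of the foot; z runs along the axis towards the head. About 200 g
- punch_b_center (a point): the second shortest of four loose tamping punches, 68 mm tall overall, standing upright on the deck; turned steel with a round foot 40 mm in diameter and 12 mm high, a shank 24 mm in diameter, and on top a white plastic grip head 30 mm in diameter and 16 mm high. The point is on the axis half-way up, 34 mm above the underside of the foot; z runs along the axis towards the head. About 250 g
- punch_c_center (a point): the second tallest of four loose tamping punches, 88 mm tall overall, standing upright on the deck; turned steel with a round foot 40 mm in diameter and 12 mm high, a shank 24 mm in diameter, and on top a white plastic grip head 30 mm in diameter and 16 mm high. The point is on the axis half-way up, 44 mm above the underside of the foot; z runs along the axis towards the head. About 300 g
- punch_d_center (a point): the tallest of four loose tamping punches, 108 mm tall overall, standing upright on the deck; turned steel with a round foot 40 mm in diameter and 12 mm high, a shank 24 mm in diameter, and on top a white plastic grip head 30 mm in diameter and 16 mm high. The point is on the axis half-way up, 54 mm above the underside of the foot; z runs along the axis towards the head. About 350 g
- pad_1_top (a point): the first of four round black pads, counted from the left-hand end (+y) of a fixed flat grey rail (90 x 420 mm, its top 10 mm above the deck); 60 mm in diameter, 75 mm from pad centre to pad centre. The point is the centre of the pad's top face, 13 mm above the deck; its y axis runs along the row
- pad_2_top (a point): the second of four round black pads, counted from the left-hand end (+y) of a fixed flat grey rail (90 x 420 mm, its top 10 mm above the deck); 60 mm in diameter, 75 mm from pad centre to pad centre. The point is the centre of the pad's top face, 13 mm above the deck; its y axis runs along the row
- pad_3_top (a point): the third of four round black pads, counted from the left-hand end (+y) of a fixed flat grey rail (90 x 420 mm, its top 10 mm above the deck); 60 mm in diameter, 75 mm from pad centre to pad centre. The point is the centre of the pad's top face, 13 mm above the deck; its y axis runs along the row
- pad_4_top (a point): the fourth of four round black pads, counted from the left-hand end (+y) of a fixed flat grey rail (90 x 420 mm, its top 10 mm above the deck); 60 mm in diameter, 75 mm from pad centre to pad centre. The point is the centre of the pad's top face, 13 mm above the deck; its y axis runs along the row
- end_stop: the upright end stop, a dark steel block 20 mm along the row, 80 mm across it and 45 mm high, fixed on the rail beyond one end of the row (either end, it differs from start to start; 72 mm from the centre of the nearest pad); a flat aluminium plate only 5 mm high marks the other end. Origin at the centre of its underside, 10 mm above the deck
- jar_center (a point): bystander: closed amber glass jar with a white cap, 60 mm in diameter, 85 mm high, left of the row; the point is half-way up
- dosing_disc: bystander: flat perforated aluminium ring, 140 mm outside, 74 mm bore, 12 mm thick, lying right of the row; origin at the centre of its underside

How it is judged:
At the end, for the whole second after the job is handed in: Each punch stands upright (within 0.1 rad) on its own pad, its axis within 11 mm of the pad's centre, in order of height with the tallest on the pad next to the end stop and the shortest on the farthest pad, all at rest and resting on the pads (((horizontal distance between end_stop and pad_1_top below 0.1 m and horizontal distance between punch_d_center and pad_1_top below 0.011 m and horizontal distance between punch_c_center and pad_2_top below 0.011 m and horizontal distance between punch_b_center and pad_3_top below 0.011 m and horizontal distance between punch_a_center and pad_4_top below 0.011 m) or (horizontal distance between end_stop and pad_4_top below 0.1 m and horizontal distance between punch_a_center and pad_1_top below 0.011 m and horizontal distance between punch_b_center and pad_2_top below 0.011 m and horizontal distance between punch_c_center and pad_3_top below 0.011 m and horizontal distance between punch_d_center and pad_4_top below 0.011 m)) and angle between each of punch_a_center, punch_b_center, punch_c_center, punch_d_center's own z axis and vertical below 0.1 rad and linear speed of each of punch_a, punch_b, punch_c, punch_d below 0.02 m/s and height (world z) of punch_a_center below 0.043 m and height (world z) of punch_b_center below 0.053 m and height (world z) of punch_c_center below 0.063 m and height (world z) of punch_d_center below 0.073 m); the robot touches nothing.
It fails at once if a punch tipped over (more than 0.7 rad) (angle between any of punch_a_center, punch_b_center, punch_c_center, punch_d_center's own z axis and vertical above 0.7 rad).
It fails at once if the jar pushed more than 25 mm from its place (distance of jar_center from where it was at the start of the episode above 0.025 m).
It fails at once if the dosing disc pushed more than 25 mm from its place (distance of dosing_disc from where it was at the start of the episode above 0.025 m).
It also fails if it takes over 93 s, if anything falls off the work surface, if the arm or the gripper's body presses on something with over 40 N, if the wrist force passes 120 N, or if a joint passes its speed limit or range.

ROBOT

A 6-joint arm with a two-finger parallel gripper is mounted at the origin on the work surface. World frame = base frame: x ahead of the robot, y to its left, z up, the work surface at z = 0. Lengths are in m, angles in rad, forces in N, time in s.
With the tool pointing down it reaches from about 0.225 to 0.875 m from the base axis. Payload 3.4 kg.
Tool frame: the origin (TCP) lies on the centre line of the jaws, within the pads' length; the fingertips stand 19 mm ahead of it and the grasp point (between the pads) is the TCP; z points along the fingers, y is the direction in which the jaws open and shut (so a half turn about z gives the same grasp; the last joint's range is limited). The gripper opens to 85 mm and grips with 20 to 120 N. Pads are 22 mm wide; open, the fingers measure 114 mm over their backs; the gripper's body (76 mm by 85 mm) begins 54 mm behind the grasp point. The pads swing forward as they close: fully open they stand 13 mm farther back than shut.
Start: joints at [1.117, 0.276, 1.505, -0, 1.361, -0.121], TCP at [0.188, 0.543, 0.25] pointing down, gripper open.
Joint ranges: [-2.89, 2.89], [-0.75, 2.08], [0.22, 2.7], [-1.18, 4.32], [0.11, 2.71], [-2.7, 2.7]. Speed limits (rad/s): [2.57, 2.57, 3.14, 3.14, 3.14, 3.14].

INTERFACE

Orientations are given as a unit quaternion [w, x, y, z].
In Python, from rig import monitor, eyes, manip, models gives the robot as it stands.
- The arm moves only by the tool send_rows, never from a script. Its argument "deltas" is a list of rows, each an object with "dp": the shift along the world's x, y, z each as a share of 0.12 m, from -1 to 1, a list of three; "rotation": the turn, a rotation vector about the world's x, y, z each as a share of 0.5 rad, from -1 to 1, a list of three. In form: [{"dp": [dx, dy, dz], "rotation": [rx, ry, rz]}, ...]. A call has 1 to 12 rows; each row is the pose to reach, as a shift and turn from the pose commanded when the call began; what a row does not reach only later rows make up. A row lasts 1/12 s, in which the tool goes at most 41.7 mm and 7.16 degrees, less where a joint would pass 70% of its speed; a pose out of reach is approached as far as the arm can. A call with a number of a shift or a turn outside -1 to 1 is refused whole. A call with a gripper value outside its range is refused whole. "fingers" is the closure, from -1 (fully open) to 1 (shut), set as the call begins (left out, the last holds). The fingers move at their own pace and stop on an object; "grip_force" is the grip in N (left out, the last holds). Time passes only in rows, so rows that repeat a pose let the fingers close. It gives the time, the measured TCP pose, the force and the opening at its end, in the units of the state.
- monitor.get_state(): the state, without advancing time (a new reading comes with each control period).
- eyes.get_image(name): name is "scene" or "top" or "wrist"; returns a dict with "color" (420x560x3 uint8, red, green, blue), "depth" (420x560 float32, m along the optical axis (not along the pixel's ray), 0 where there is no reading), "mtx" (3x3 intrinsics, pixels), "rvec" (rotation vector, rad) and "tvec" (3), from world to camera coordinates, as OpenCV has them. Camera axes: x right, y down, z forward; pixel columns grow to the right and rows downward; lengths in m; the calibration is good to about 2 mm. A picture is of the moment at which its call begins.
- manip.sign_off(): hands the job in, once; it reports no verdict.
Trained networks look in a picture, given as the dict that the camera call returned (one of the last four; its "shot" number tells which), for a name from the list of things; names that differ only in an ending like _2 or _b are one class to them, and where a whole thing is asked for, a point or a joint stands for the part that bears it (a point fixed in the world has none). Each returns a list of dicts, best first, with "score" (0 to 1); they miss things now and then, are a little off and sometimes report something else, mostly with a low value. They report only what shows in the picture. A call takes as long as a camera call.
- models.find_in(name, picture): "box" ([left, top, right, bottom] in pixels, round what is visible of it).
The state is a dict: "clock": time; "qpos": joint angles; "qd": joint speeds; "effort": joint torques, N m; "position": TCP position; "ee_rot": TCP orientation; "contact_force": force on the tool from outside, world axes, zero at the start; "moment": the same for the moment, N m; "width": finger opening in m.
Only numpy, scipy, OpenCV 4.12 (cv2) and the standard library are available. Lean on these libraries where they do the work, as an engineer would, in place of code of your own. Each camera call takes 0.05 s, during which the arm holds its last target.

## Working session

There is one attempt and no reset: what is moved stays moved. The work goes in short steps, Python scripts to look and compute and a tool call to move; the robot and the scene stay as the last step left them, time stands still between calls to the robot, and variables do not carry over. Pictures are saved under pics/ and viewed, and the job is handed in when it is done.

Besides the shell and the picture viewer there is one more tool, called after "Call:" by a JSON object that holds its "fn" and its "kwargs", one argument or row to a line. send_rows: Moves the arm, as the interface text tells. Its arguments: {"type":"object","properties":{"deltas":{"type":"array","items":{"type":"object","properties":{"dp":{"type":"array","items":{"type":"number"}},"rotation":{"type":"array","items":{"type":"number"}}}}},"fingers":{"type":"number"},"grip_force":{"type":"number"}},"required":["deltas"]}

```bash
ls; mkdir -p pics
cat > h.py <<'E'
import sys; sys.path.insert(0,'.')
from rig import monitor, eyes, manip, models
import numpy as np, cv2
def cloud(im):
    d=im['depth'];K=im['mtx'];R=cv2.Rodrigues(np.array(im['rvec'],float))[0];t=np.array(im['tvec'],float).ravel()
    v,u=np.mgrid[:d.shape[0],:d.shape[1]]
    P=np.stack([(u-K[0,2])/K[0,0]*d,(v-K[1,2])/K[1,1]*d,d],-1)
    W=(P-t)@R
    W[d<=0]=np.nan
    return W
def save(im,n): cv2.imwrite(n,im['color'][:,:,::-1])
E
python3 - <<'E'
from h import *
for n in ['top','scene','wrist']:
    im=eyes.get_image(n); save(im,f'pics/{n}0.png'); np.savez(f'{n}0.npz',**{k:v for k,v in im.items() if k!='shot'})
print(monitor.get_state())
E
```

```text
pics
{'clock': 0.15, 'qpos': array([ 1.11696883e+00,  2.76456303e-01,  1.50581159e+00,  7.80883827e-06,
        1.36066075e+00, -1.20966260e-01]), 'qd': array([-0.00124501, -0.00104433, -0.00568801, -0.0006112 ,  0.00140342,
       -0.00095958]), 'effort': array([-1.98212774e-05, -4.17146158e+01, -2.46030951e+01, -2.98124896e-04,
        7.68806494e-03,  7.49009388e-07]), 'position': array([0.18771518, 0.543138  , 0.24964689]), 'ee_rot': array([-1.93009446e-04,  1.65664122e-01,  9.86182008e-01, -6.39515976e-04]), 'contact_force': array([-0.13357041, -0.8247726 , -0.51073936]), 'moment': array([ 0.00583464,  0.00548568, -0.00818659]), 'width': 0.08561020043046837}
```

View pics/top0.png

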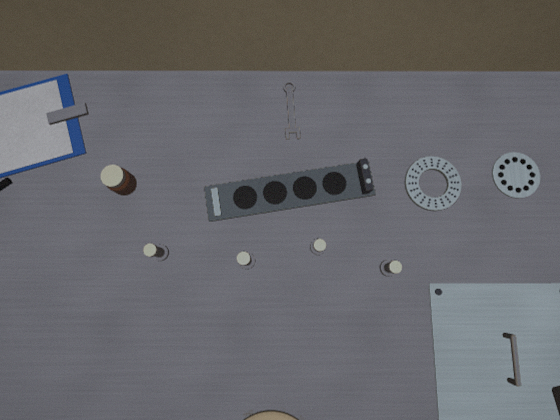

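View pics/scene0.png

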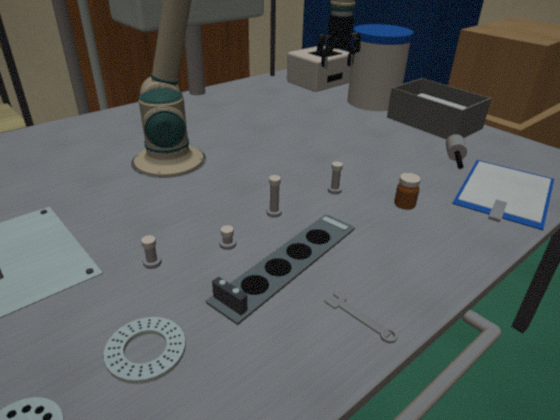

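The top view shows the punch heads at about (150,250), (244,258), (320,245) and (396,267). The pads sit at x≈245 to 334, y≈183 to 197. The end stop is at the right (−y) end, next to pad 4, at (366,176).

Run:
```python
from h import *
im=dict(np.load('top0.npz')); W=cloud(im); c=im['color'].astype(int)
R=cv2.Rodrigues(im['rvec'])[0]; print('cam',-R.T@im['tvec'].ravel(), im['mtx'][0,0])
for (u,v) in [(150,250),(244,258),(320,245),(396,267)]:
    w=W[v-18:v+19,u-18:u+25].reshape(-1,3)
    zt=np.nanmax(w[:,2]); 
    zt=np.nanmedian(w[w[:,2]>zt-0.006][:,2])
    h=w[np.abs(w[:,2]-zt)<0.006]
    (x,y),r=cv2.minEnclosingCircle(h[:,:2].astype(np.float32))
    print('head z',zt.round(4),h.mean(0).round(4),(round(x,4),round(y,4),round(r,4)),len(h))
# pads
dark=(c.sum(2)<75).astype(np.uint8)
n,l,s,ce=cv2.connectedComponentsWithStats(dark)
for i in range(1,n):
    if s[i,4]>100:
        m=l==i; print(s[i],ce[i].round(1),np.nanmedian(W[m],0).round(4),np.nanmean(W[m],0).round(4))
print(W[125,250],W[300,200])
# scene view heads
im=dict(np.load('scene0.npz')); W=cloud(im)
for (u,v) in [(274,179),(336,165),(227,229),(149,240)]:
    w=W[v-5:v+3,u-5:u+6].reshape(-1,3); zt=np.nanmax(w[:,2]); h=w[w[:,2]>zt-.005]; print('scene',zt.round(4),h.mean(0).round(4),len(h))
```

```text
cam [ 0.39241661 -0.01430076  0.96633909] 393.6591172699905
head z 0.0895 [0.4639 0.2666 0.0891] (0.4637, 0.2672, 0.015) 145
head z 0.1096 [0.444  0.0574 0.1093] (0.4441, 0.0575, 0.0148) 148
head z 0.0496 [ 0.478  -0.1147  0.0492] (0.4785, -0.1149, 0.015) 128
head z 0.0691 [ 0.4266 -0.2825  0.0689] (0.427, -0.2828, 0.0148) 139
[ 0.79495267  0.05420977 -0.00079853] [3.51160574e-01 1.68674741e-01 1.16193063e-04]
scene 0.1123 [0.444  0.0568 0.1103] 61
scene 0.0935 [0.4636 0.2667 0.0906] 43
scene 0.0533 [ 0.4773 -0.1137  0.0505] 68
scene 0.073 [ 0.4268 -0.281   0.0705] 73
```

View pics/wrist0.png

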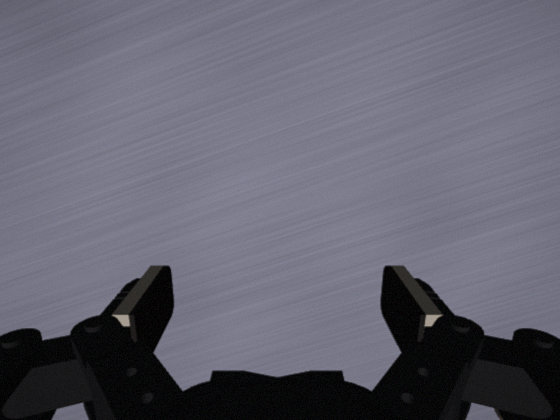

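Run:
```python
from h import *
im=dict(np.load('top0.npz')); W=cloud(im); g=im['color'].astype(int).max(2)
print(g[197,235:255], g[183,325:345], g[190,255:262])
for T in (20,30,40):
  m=(g<T).astype(np.uint8)
  m[:150]=0;m[230:]=0
  n,l,s,ce=cv2.connectedComponentsWithStats(m)
  for i in range(1,n):
    if s[i,4]>200:
        q=l==i; P=W[q]; (x,y),r=cv2.minEnclosingCircle(P[:,:2].astype(np.float32)); print(T,s[i],np.nanmean(P,0).round(4),(round(x,4),round(y,4),round(r,4)))
# stop and rail
z=W[...,2]; q=(z>.045)&(z<.07); q[:150]=False;q[205:]=False;q[:,:340]=False;q[:,385:]=False
print('stop',W[q].mean(0),q.sum())
q=((z>.006)&(z<.02)); q[:150]=False;q[230:]=False;q[:,:195]=False;q[:,390:]=False
(c,sz,a)=cv2.minAreaRect(W[q][:,:2].astype(np.float32)); print('rail',c,sz,a)
im=dict(np.load('scene0.npz')); W=cloud(im); g=im['color'].astype(int).max(2)
for (u,v) in [(255,284),(278,267),(299,251),(318,237)]:
  m=(g<25).astype(np.uint8); n,l,s,ce=cv2.connectedComponentsWithStats(m); i=l[v,u]
  print('scene',g[v,u],s[i],np.nanmean(W[l==i],0).round(4))
```

```text
[35 42 37 42 36 37 38 36 39 36 35 31 37 36 34 36 36 42 40 31] [39 36 34 32 36 32 30 36 31 26 35 33 37 33 35 35 33 37 34 30] [81 84 88 87 84 86 86]
40 [323 172  23  22 376] [ 0.6364 -0.1572  0.0141] (0.6372, -0.1576, 0.0289)
40 [293 177  23  22 378] [ 0.6246 -0.0833  0.0142] (0.6248, -0.0833, 0.0286)
40 [263 182  24  22 365] [ 0.613  -0.0096  0.0142] (0.6127, -0.0095, 0.0288)
40 [234 186  22  22 344] [0.6016 0.0647 0.0141] (0.6008, 0.0641, 0.0281)
stop [ 0.64558221 -0.22856803  0.05542872] 296
rail (0.6255782246589661, -0.056048616766929626) (0.4763009250164032, 0.18799763917922974) 87.53691101074219
scene 22 [242 276  26  18 271] [ 0.6363 -0.1597  0.0152]
scene 20 [266 259  25  16 229] [ 0.6253 -0.0857  0.0152]
scene 20 [287 244  24  15 195] [ 0.6127 -0.0121  0.0155]
scene 27 [     0      0    560    420 232724] [ 0.2574  0.2793 -0.028 ]
```

Call:
{"fn": "send_rows", "kwargs": {
  "deltas": [
    {"dp": [0.25,-0.25,0],"rotation": [0,0,-0.24]},
    {"dp": [0.5,-0.5,0],"rotation": [0,0,-0.48]},
    {"dp": [0.767,-0.767,0],"rotation": [0,0,-0.72]},
    {"dp": [0.767,-0.767,0],"rotation": [0,0,-0.72]}
  ],
  "fingers": -1,
  "grip_force": 50
}}

```text
clock: 0.48
position: [0.2835, 0.4471, 0.25]
ee_rot: [0.002, 0.343, 0.939, -0.001]
contact_force: [0.0, 0.9, 0.3]
width: 0.0851
```

Call:
{"fn": "send_rows", "kwargs": {
  "deltas": [
    {"dp": [0.25,-0.25,0],"rotation": [0,0,-0.24]},
    {"dp": [0.5,-0.5,0],"rotation": [0,0,-0.48]},
    {"dp": [0.767,-0.767,0],"rotation": [0,0,-0.72]},
    {"dp": [0.767,-0.767,0],"rotation": [0,0,-0.72]}
  ]
}}

```text
clock: 0.82
position: [0.376, 0.3553, 0.2501]
ee_rot: [0.002, 0.506, 0.863, -0.001]
contact_force: [0.5, -0.7, 0.3]
width: 0.0855
```

Call:
{"fn": "send_rows", "kwargs": {
  "deltas": [
    {"dp": [0.25,-0.25,0],"rotation": [0,0,-0.24]},
    {"dp": [0.5,-0.5,0],"rotation": [0,0,-0.48]},
    {"dp": [0.767,-0.767,-0.5],"rotation": [0,0,-0.72]},
    {"dp": [0.767,-0.767,-0.5],"rotation": [0,0,-0.72]},
    {"dp": [0.767,-0.767,-0.5],"rotation": [0,0,-0.72]},
    {"dp": [0.767,-0.767,-0.5],"rotation": [0,0,-0.72]}
  ]
}}

```text
clock: 1.32
position: [0.4632, 0.2667, 0.1886]
ee_rot: [-0.001, 0.65, 0.76, -0.002]
contact_force: [-0.2, 0.3, 0.8]
width: 0.0855
```

Call:
{"fn": "send_rows", "kwargs": {
  "deltas": [
    {"dp": [0,0,-0.3],"rotation": [0,0,0]},
    {"dp": [0,0,-0.6],"rotation": [0,0,0]},
    {"dp": [0,0,-0.9],"rotation": [0,0,0]},
    {"dp": [0,0,-0.9],"rotation": [0,0,0]},
    {"dp": [0,0,-0.9],"rotation": [0,0,0]},
    {"dp": [0,0,-0.9],"rotation": [0,0,0]}
  ]
}}

```text
clock: 1.82
position: [0.4652, 0.269, 0.0846]
ee_rot: [0.001, 0.649, 0.761, 0.002]
contact_force: [0.2, -0.2, 0.6]
width: 0.0854
```

Run:
```python
from h import *
im=eyes.get_image('wrist'); save(im,'pics/w1.png')
im=eyes.get_image('scene'); save(im,'pics/s1.png')
print(monitor.get_state()['position'])
```

```text
[0.4657666  0.26877181 0.08516622]
```

View pics/w1.png

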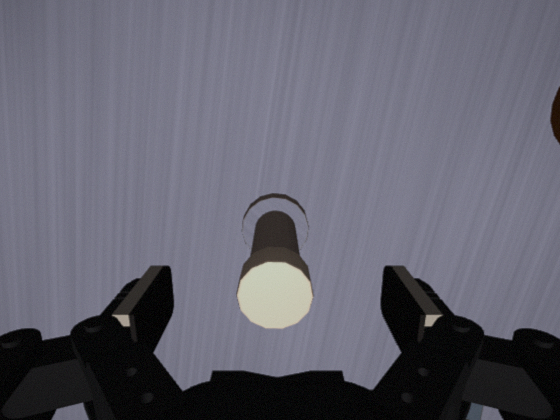

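View pics/s1.png

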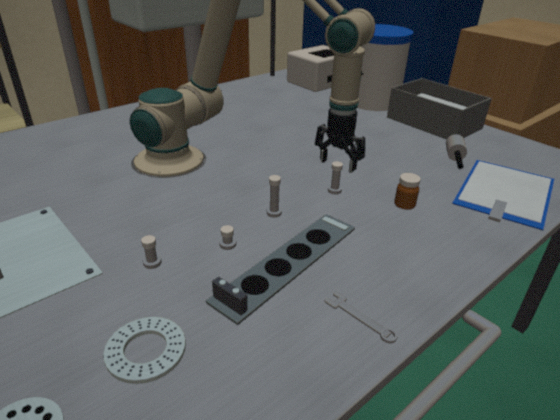

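Run:
```python
from h import *
p=[]
for i in range(4):
    im=eyes.get_image('wrist'); s=monitor.get_state(); print(s['clock'],s['position'].round(4),s['qd'].round(3))
W=cloud(im); z=W[...,2]; q=(z>.075)&(z<.1); q[:,:230]=0;q[:,320:]=0;q[340:]=0
(x,y),r=cv2.minEnclosingCircle(W[q][:,:2].astype(np.float32)); print(x,y,r,W[q].mean(0))
```

```text
1.9667 [0.4656 0.2685 0.085 ] [-0.005  0.004  0.013 -0.001 -0.003 -0.   ]
2.0167 [0.4653 0.2682 0.0846] [-0.004  0.006  0.014 -0.003 -0.005 -0.001]
2.0667 [0.465  0.268  0.0842] [-0.003  0.007  0.014 -0.002 -0.005 -0.   ]
2.1167 [0.4648 0.2678 0.0838] [-0.003  0.008  0.009  0.001 -0.002 -0.001]
0.46391358971595764 0.26946812868118286 0.01527137216180563 [0.46361316 0.2717017  0.08631401]
```

Call:
{"fn": "send_rows", "kwargs": {
  "deltas": [
    {"dp": [0,0,0],"rotation": [0,0,0]},
    {"dp": [0,0,0],"rotation": [0,0,0]},
    {"dp": [0,0,0],"rotation": [0,0,0]},
    {"dp": [0,0,0],"rotation": [0,0,0]},
    {"dp": [0,0,0],"rotation": [0,0,0]},
    {"dp": [0,0,0],"rotation": [0,0,0]},
    {"dp": [0,0,0],"rotation": [0,0,0]},
    {"dp": [0,0,0],"rotation": [0,0,0]},
    {"dp": [0,0,0],"rotation": [0,0,0]},
    {"dp": [0,0,0],"rotation": [0,0,0]}
  ],
  "fingers": 1,
  "grip_force": 50
}}

```text
clock: 2.95
position: [0.4642, 0.2674, 0.0825]
ee_rot: [0.0, 0.649, 0.761, 0.0]
contact_force: [0.5, -0.8, 3.6]
width: 0.0282
```

Call:
{"fn": "send_rows", "kwargs": {
  "deltas": [
    {"dp": [0,0,0.2],"rotation": [0,0,0]},
    {"dp": [0,0,0.4],"rotation": [0,0,0]},
    {"dp": [0,0,0.6],"rotation": [0,0,0]},
    {"dp": [0,0,0.8],"rotation": [0,0,0]},
    {"dp": [0,0,0.8],"rotation": [0,0,0]},
    {"dp": [0,0,0.8],"rotation": [0,0,0]}
  ]
}}

```text
clock: 3.45
position: [0.4641, 0.2675, 0.1785]
ee_rot: [0.0, 0.649, 0.761, 0.001]
contact_force: [-0.2, -0.0, -3.1]
width: 0.0285
```

Run:
```python
from h import *
im=eyes.get_image('wrist'); save(im,'pics/w2.png')
im=eyes.get_image('scene'); save(im,'pics/s2.png')
s=monitor.get_state();print(s['position'],s['width'])
a=cv2.imread('pics/w2.png');b=cv2.imread('pics/s2.png')[100:240,220:460]
b=cv2.resize(b,None,fx=2,fy=2); c=np.zeros((420,800,3),np.uint8); c[:210,:280]=a[::2,::2]; c[:280,290:770]=b
cv2.imwrite('pics/c2.png',c)
```

```text
[0.46256496 0.26680464 0.17645524] 0.028364444619233892
```

View pics/c2.png

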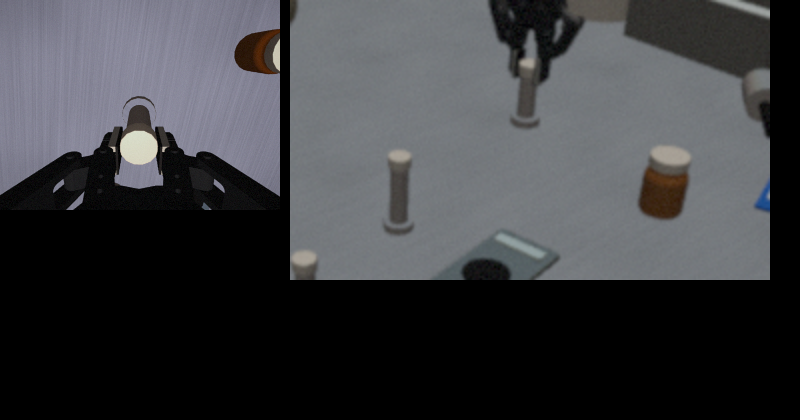

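Call:
{"fn": "send_rows", "kwargs": {
  "deltas": [
    {"dp": [0.06,-0.12,0],"rotation": [0,0,0]},
    {"dp": [0.17,-0.36,0],"rotation": [0,0,0]},
    {"dp": [0.27,-0.6,0],"rotation": [0,0,0]},
    {"dp": [0.37,-0.8,0],"rotation": [0,0,0]},
    {"dp": [0.45,-0.98,0],"rotation": [0,0,0]}
  ]
}}

```text
clock: 3.97
position: [0.5173, 0.148, 0.1759]
ee_rot: [-0.001, 0.649, 0.761, -0.002]
contact_force: [-0.5, -0.5, -3.4]
width: 0.0284
```

Call:
{"fn": "send_rows", "kwargs": {
  "deltas": [
    {"dp": [0.1,-0.2,0],"rotation": [0,0,0]},
    {"dp": [0.19,-0.4,0],"rotation": [0,0,0]},
    {"dp": [0.27,-0.6,0],"rotation": [0,0,0]},
    {"dp": [0.37,-0.8,0],"rotation": [0,0,0]},
    {"dp": [0.45,-0.98,0],"rotation": [0,0,0]}
  ]
}}

```text
clock: 4.38
position: [0.5713, 0.0306, 0.1757]
ee_rot: [-0.002, 0.649, 0.761, -0.001]
contact_force: [0.2, 0.9, -2.5]
width: 0.0283
```

Call:
{"fn": "send_rows", "kwargs": {
  "deltas": [
    {"dp": [0.1,-0.2,0],"rotation": [0,0,0]},
    {"dp": [0.19,-0.4,0],"rotation": [0,0,0]},
    {"dp": [0.27,-0.6,0],"rotation": [0,0,0]},
    {"dp": [0.37,-0.8,0],"rotation": [0,0,0]},
    {"dp": [0.42,-0.9,0],"rotation": [0,0,0]},
    {"dp": [0.44,-0.965,0],"rotation": [0,0,0]},
    {"dp": [0.44,-0.965,0],"rotation": [0,0,0]},
    {"dp": [0.44,-0.965,0],"rotation": [0,0,0]}
  ]
}}

```text
clock: 5.05
position: [0.6237, -0.0827, 0.1772]
ee_rot: [-0.002, 0.649, 0.761, -0.0]
contact_force: [-0.6, -0.2, -2.2]
width: 0.0284
```

Run:
```python
from h import *
for i in range(4):
    im=eyes.get_image('top'); s=monitor.get_state(); print(s['clock'],s['position'].round(4),s['contact_force'].round(1))
save(im,'pics/t3.png')
```

```text
5.1 [ 0.6237 -0.0822  0.1776] [-0.1  0.3 -3.4]
5.15 [ 0.6238 -0.0821  0.178 ] [ 0.4 -0.1 -3.4]
5.2 [ 0.624  -0.0821  0.1782] [ 0.5  0.1 -2.7]
5.25 [ 0.6242 -0.0822  0.1784] [ 0.1  0.4 -2.6]
```

Call:
{"fn": "send_rows", "kwargs": {
  "deltas": [
    {"dp": [0,-0.01,-0.15],"rotation": [0,0,0]},
    {"dp": [0,-0.01,-0.3],"rotation": [0,0,0]},
    {"dp": [0,-0.01,-0.45],"rotation": [0,0,0]},
    {"dp": [0,-0.01,-0.58],"rotation": [0,0,0]},
    {"dp": [0,-0.01,-0.64],"rotation": [0,0,0]},
    {"dp": [0,-0.01,-0.68],"rotation": [0,0,0]},
    {"dp": [0,-0.01,-0.68],"rotation": [0,0,0]},
    {"dp": [0,-0.01,-0.68],"rotation": [0,0,0]},
    {"dp": [0,-0.01,-0.68],"rotation": [0,0,0]},
    {"dp": [0,-0.01,-0.68],"rotation": [0,0,0]},
    {"dp": [0,-0.01,-0.68],"rotation": [0,0,0]},
    {"dp": [0,-0.01,-0.68],"rotation": [0,0,0]}
  ]
}}

```text
clock: 6.25
position: [0.625, -0.0849, 0.0973]
ee_rot: [0.0, 0.649, 0.761, 0.0]
contact_force: [0.2, -0.1, -3.3]
width: 0.028
```

Run:
```python
from h import *
for i in range(2):
    im=eyes.get_image('scene'); s=monitor.get_state(); print(s['clock'],s['position'].round(4),s['contact_force'].round(1))
cv2.imwrite('pics/s3.png',cv2.resize(im['color'][150:320,160:380,::-1],None,fx=3,fy=3))
```

```text
6.3 [ 0.625  -0.085   0.0971] [ 0.1  0.1 -3.3]
6.35 [ 0.6249 -0.0849  0.097 ] [ 0.   0.1 -2.7]
```

View pics/s3.png

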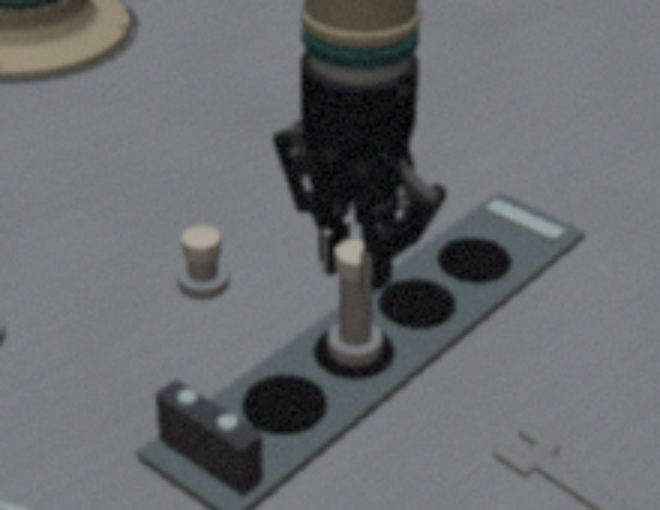

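Call:
{"fn": "send_rows", "kwargs": {
  "deltas": [
    {"dp": [0,0,-0.012],"rotation": [0,0,0]},
    {"dp": [0,0,-0.012],"rotation": [0,0,0]},
    {"dp": [0,0,-0.012],"rotation": [0,0,0]},
    {"dp": [0,0,-0.012],"rotation": [0,0,0]}
  ]
}}

```text
clock: 6.68
position: [0.6251, -0.0849, 0.0956]
ee_rot: [0.0, 0.649, 0.761, 0.0]
contact_force: [0.2, -0.0, -1.3]
width: 0.0283
```

Call:
{"fn": "send_rows", "kwargs": {
  "deltas": [
    {"dp": [0,0,0],"rotation": [0,0,0]},
    {"dp": [0,0,0],"rotation": [0,0,0]},
    {"dp": [0,0,0],"rotation": [0,0,0]},
    {"dp": [0,0,0],"rotation": [0,0,0]},
    {"dp": [0,0,0],"rotation": [0,0,0]},
    {"dp": [0,0,0],"rotation": [0,0,0]},
    {"dp": [0,0,0],"rotation": [0,0,0]},
    {"dp": [0,0,0],"rotation": [0,0,0]}
  ],
  "fingers": -1
}}

```text
clock: 7.35
position: [0.6248, -0.0849, 0.0953]
ee_rot: [0.0, 0.649, 0.761, 0.0]
contact_force: [-0.1, 0.8, 0.4]
width: 0.085
```

Call:
{"fn": "send_rows", "kwargs": {
  "deltas": [
    {"dp": [0,0,0.25],"rotation": [0,0,0]},
    {"dp": [0,0,0.5],"rotation": [0,0,0]},
    {"dp": [0,0,0.75],"rotation": [0,0,0]},
    {"dp": [0,0,1],"rotation": [0,0,0]},
    {"dp": [0,0,1],"rotation": [0,0,0]}
  ]
}}

```text
clock: 7.77
position: [0.6282, -0.0856, 0.2224]
ee_rot: [0.006, 0.649, 0.761, 0.003]
contact_force: [1.1, 0.1, 0.1]
width: 0.0854
```

Call:
{"fn": "send_rows", "kwargs": {
  "deltas": [
    {"dp": [-0.27,-0.27,0],"rotation": [0,0,0]},
    {"dp": [-0.55,-0.55,0],"rotation": [0,0,0]},
    {"dp": [-0.825,-0.822,0],"rotation": [0,0,0]},
    {"dp": [-0.825,-0.822,0],"rotation": [0,0,0]}
  ]
}}

```text
clock: 8.1
position: [0.5218, -0.186, 0.2149]
ee_rot: [-0.001, 0.65, 0.76, -0.002]
contact_force: [0.0, -0.3, 0.1]
width: 0.0849
```

Call:
{"fn": "send_rows", "kwargs": {
  "deltas": [
    {"dp": [-0.27,-0.27,-0.1],"rotation": [0,0,0]},
    {"dp": [-0.55,-0.55,-0.3],"rotation": [0,0,0]},
    {"dp": [-0.825,-0.822,-0.4],"rotation": [0,0,0]},
    {"dp": [-0.825,-0.822,-0.4],"rotation": [0,0,0]},
    {"dp": [-0.825,-0.822,-0.4],"rotation": [0,0,0]},
    {"dp": [-0.825,-0.822,-0.4],"rotation": [0,0,0]}
  ]
}}

```text
clock: 8.6
position: [0.4258, -0.2826, 0.1667]
ee_rot: [-0.001, 0.65, 0.76, 0.0]
contact_force: [0.9, 1.1, -0.1]
width: 0.0854
```

Run:
```python
from h import *
for i in range(6):
    im=eyes.get_image('wrist' if i<5 else 'top'); s=monitor.get_state(); print(s['clock'],s['position'].round(4),s['ee_rot'].round(3))
W=cloud(im)
z=W[...,2]; q=(z>.085)&(z<.115); q[:165]=0;q[200:]=0;q[:,280:335]&=True; q[:,:280]=0;q[:,335:]=0
(x,y),r=cv2.minEnclosingCircle(W[q][:,:2].astype(np.float32)); print('C',x,y,r,W[q].mean(0))
save(im,'pics/t4.png')
```

```text
8.65 [ 0.4268 -0.2823  0.1673] [0.   0.65 0.76 0.  ]
8.7 [ 0.4274 -0.282   0.1675] [0.    0.649 0.761 0.   ]
8.75 [ 0.4277 -0.2818  0.1677] [0.001 0.649 0.761 0.   ]
8.8 [ 0.4278 -0.2816  0.1677] [0.001 0.649 0.761 0.   ]
8.85 [ 0.4278 -0.2815  0.1677] [0.001 0.648 0.761 0.   ]
8.9 [ 0.4278 -0.2815  0.1677] [0.001 0.648 0.761 0.   ]
C 0.6243943572044373 -0.08393187075853348 0.014783072285354137 [ 0.62332374 -0.08377442  0.10098455]
```

View pics/t4.png

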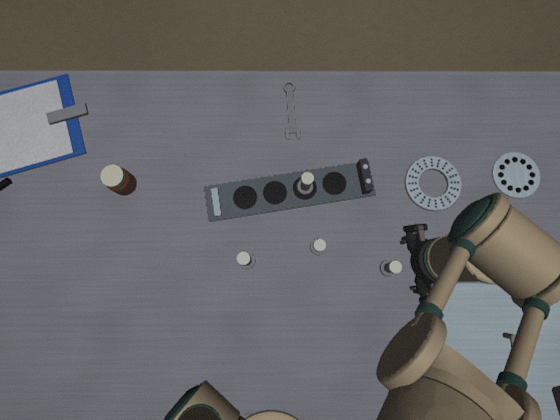

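C reads (0.624, −0.084) in the top view, standing on pad 3 and centred within about 1 mm. Descending on B.

Call:
{"fn": "send_rows", "kwargs": {
  "deltas": [
    {"dp": [0,-0.008,-0.28],"rotation": [0,0,0]},
    {"dp": [0,-0.008,-0.56],"rotation": [0,0,0]},
    {"dp": [0,-0.008,-0.8],"rotation": [0,0,0]},
    {"dp": [0,-0.008,-0.89],"rotation": [0,0,0]},
    {"dp": [0,-0.008,-0.89],"rotation": [0,0,0]},
    {"dp": [0,-0.008,-0.89],"rotation": [0,0,0]},
    {"dp": [0,-0.008,-0.89],"rotation": [0,0,0]},
    {"dp": [0,-0.008,-0.89],"rotation": [0,0,0]}
  ]
}}

```text
clock: 9.57
position: [0.428, -0.2837, 0.0619]
ee_rot: [0.002, 0.649, 0.761, 0.0]
contact_force: [0.8, -0.4, -0.3]
width: 0.085
```

Call:
{"fn": "send_rows", "kwargs": {
  "deltas": [
    {"dp": [0,0,0],"rotation": [0,0,0]},
    {"dp": [0,0,0],"rotation": [0,0,0]},
    {"dp": [0,0,0],"rotation": [0,0,0]},
    {"dp": [0,0,0],"rotation": [0,0,0]},
    {"dp": [0,0,0],"rotation": [0,0,0]},
    {"dp": [0,0,0],"rotation": [0,0,0]},
    {"dp": [0,0,0],"rotation": [0,0,0]},
    {"dp": [0,0,0],"rotation": [0,0,0]},
    {"dp": [0,0,0],"rotation": [0,0,0]},
    {"dp": [0,0,0],"rotation": [0,0,0]}
  ],
  "fingers": 1,
  "grip_force": 50
}}

```text
clock: 10.4
position: [0.4269, -0.2832, 0.0609]
ee_rot: [0.0, 0.649, 0.761, 0.0]
contact_force: [0.1, 0.6, 5.6]
width: 0.0284
```

Call:
{"fn": "send_rows", "kwargs": {
  "deltas": [
    {"dp": [0,0,0.2],"rotation": [0,0,0]},
    {"dp": [0,0,0.4],"rotation": [0,0,0]},
    {"dp": [0,0,0.6],"rotation": [0,0,0]},
    {"dp": [0,0,0.8],"rotation": [0,0,0]},
    {"dp": [0,0,1],"rotation": [0,0,0]},
    {"dp": [0,0,1],"rotation": [0,0,0]},
    {"dp": [0,0,1],"rotation": [0,0,0]}
  ]
}}

```text
clock: 10.98
position: [0.427, -0.2834, 0.1808]
ee_rot: [0.001, 0.649, 0.761, -0.0]
contact_force: [-0.6, 0.3, -2.7]
width: 0.0282
```

Call:
{"fn": "send_rows", "kwargs": {
  "deltas": [
    {"dp": [0.06,0.09,0],"rotation": [0,0,0]},
    {"dp": [0.17,0.26,0],"rotation": [0,0,0]},
    {"dp": [0.29,0.43,0],"rotation": [0,0,0]},
    {"dp": [0.4,0.6,0],"rotation": [0,0,0]},
    {"dp": [0.517,0.76,0],"rotation": [0,0,0]}
  ]
}}

```text
clock: 11.4
position: [0.4877, -0.1901, 0.1778]
ee_rot: [-0.003, 0.649, 0.761, -0.0]
contact_force: [-0.1, -0.5, -2.5]
width: 0.0286
```

Call:
{"fn": "send_rows", "kwargs": {
  "deltas": [
    {"dp": [0.1,0.15,0],"rotation": [0,0,0]},
    {"dp": [0.2,0.3,0],"rotation": [0,0,0]},
    {"dp": [0.31,0.45,0],"rotation": [0,0,0]},
    {"dp": [0.41,0.6,0],"rotation": [0,0,0]},
    {"dp": [0.517,0.76,0],"rotation": [0,0,0]}
  ]
}}

```text
clock: 11.82
position: [0.5498, -0.0994, 0.1776]
ee_rot: [-0.002, 0.649, 0.761, -0.001]
contact_force: [0.5, -0.7, -2.9]
width: 0.0282
```

Call:
{"fn": "send_rows", "kwargs": {
  "deltas": [
    {"dp": [0.1,0.15,0],"rotation": [0,0,0]},
    {"dp": [0.2,0.3,0],"rotation": [0,0,0]},
    {"dp": [0.31,0.45,0],"rotation": [0,0,0]},
    {"dp": [0.41,0.6,0],"rotation": [0,0,0]},
    {"dp": [0.48,0.7,0],"rotation": [0,0,0]},
    {"dp": [0.517,0.76,0],"rotation": [0,0,0]},
    {"dp": [0.517,0.76,0],"rotation": [0,0,0]},
    {"dp": [0.517,0.76,0],"rotation": [0,0,0]},
    {"dp": [0.517,0.76,0],"rotation": [0,0,0]},
    {"dp": [0.517,0.76,0],"rotation": [0,0,0]},
    {"dp": [0.517,0.76,0],"rotation": [0,0,0]}
  ]
}}

```text
clock: 12.73
position: [0.6124, -0.0104, 0.1806]
ee_rot: [0.0, 0.65, 0.76, -0.0]
contact_force: [0.1, 0.3, -2.2]
width: 0.028
```

Call:
{"fn": "send_rows", "kwargs": {
  "deltas": [
    {"dp": [0.005,0,-0.17],"rotation": [0,0,0]},
    {"dp": [0.005,0,-0.34],"rotation": [0,0,0]},
    {"dp": [0.005,0,-0.51],"rotation": [0,0,0]},
    {"dp": [0.005,0,-0.68],"rotation": [0,0,0]},
    {"dp": [0.005,0,-0.79],"rotation": [0,0,0]},
    {"dp": [0.005,0,-0.84],"rotation": [0,0,0]},
    {"dp": [0.005,0,-0.865],"rotation": [0,0,0]},
    {"dp": [0.005,0,-0.865],"rotation": [0,0,0]},
    {"dp": [0.005,0,-0.87],"rotation": [0,0,0]},
    {"dp": [0.005,0,-0.87],"rotation": [0,0,0]},
    {"dp": [0.005,0,-0.875],"rotation": [0,0,0]},
    {"dp": [0.005,0,-0.875],"rotation": [0,0,0]}
  ]
}}

```text
clock: 13.73
position: [0.6139, -0.0095, 0.0762]
ee_rot: [0.001, 0.649, 0.761, 0.0]
contact_force: [0.8, -0.0, -2.2]
width: 0.0286
```

Run:
```python
from h import *
for i in range(2):
    im=eyes.get_image('scene'); s=monitor.get_state(); print(s['clock'],s['position'].round(4),s['contact_force'].round(1))
cv2.imwrite('pics/s5.png',cv2.resize(im['color'][150:320,160:380,::-1],None,fx=3,fy=3))
```

```text
13.7833 [ 0.6138 -0.0095  0.0761] [ 1.1 -0.5 -2.9]
13.8333 [ 0.6137 -0.0095  0.0759] [ 0.3  0.2 -2.7]
```

View pics/s5.png

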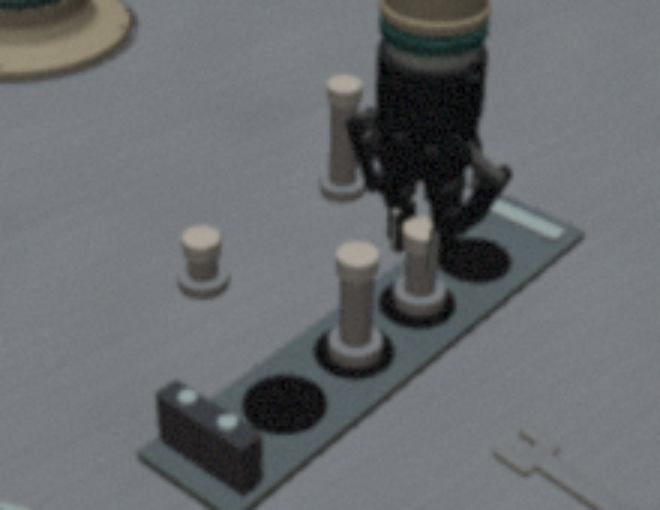

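Call:
{"fn": "send_rows", "kwargs": {
  "deltas": [
    {"dp": [0,0,-0.01],"rotation": [0,0,0]},
    {"dp": [0,0,-0.01],"rotation": [0,0,0]},
    {"dp": [0,0,-0.012],"rotation": [0,0,0]},
    {"dp": [0,0,-0.012],"rotation": [0,0,0]},
    {"dp": [0,0,-0.012],"rotation": [0,0,0]}
  ]
}}

```text
clock: 14.25
position: [0.6134, -0.0095, 0.074]
ee_rot: [-0.0, 0.649, 0.761, -0.0]
contact_force: [-0.5, 0.1, -2.0]
width: 0.0286
```

Call:
{"fn": "send_rows", "kwargs": {
  "deltas": [
    {"dp": [0,0,0],"rotation": [0,0,0]},
    {"dp": [0,0,0],"rotation": [0,0,0]},
    {"dp": [0,0,0],"rotation": [0,0,0]},
    {"dp": [0,0,0],"rotation": [0,0,0]},
    {"dp": [0,0,0],"rotation": [0,0,0]},
    {"dp": [0,0,0],"rotation": [0,0,0]},
    {"dp": [0,0,0],"rotation": [0,0,0]},
    {"dp": [0,0,0],"rotation": [0,0,0]}
  ],
  "fingers": -1
}}

```text
clock: 14.92
position: [0.6135, -0.0095, 0.0741]
ee_rot: [0.0, 0.649, 0.761, 0.0]
contact_force: [-0.5, -0.8, -0.3]
width: 0.0853
```

Call:
{"fn": "send_rows", "kwargs": {
  "deltas": [
    {"dp": [0,0,0.25],"rotation": [0,0,0]},
    {"dp": [0,0,0.5],"rotation": [0,0,0]},
    {"dp": [0,0,0.75],"rotation": [0,0,0]},
    {"dp": [0,0,1],"rotation": [0,0,0]},
    {"dp": [0,0,1],"rotation": [0,0,0]}
  ]
}}

```text
clock: 15.33
position: [0.6172, -0.0099, 0.2009]
ee_rot: [0.005, 0.649, 0.761, 0.003]
contact_force: [0.7, -0.4, 0.8]
width: 0.0857
```

Call:
{"fn": "send_rows", "kwargs": {
  "deltas": [
    {"dp": [-0.2,-0.15,0],"rotation": [0,0,0]},
    {"dp": [-0.4,-0.3,0],"rotation": [0,0,0]},
    {"dp": [-0.563,-0.439,0],"rotation": [0,0,0]}
  ]
}}

```text
clock: 15.58
position: [0.5443, -0.0624, 0.1937]
ee_rot: [-0.0, 0.649, 0.761, -0.0]
contact_force: [-0.0, 0.0, -0.7]
width: 0.0859
```

Call:
{"fn": "send_rows", "kwargs": {
  "deltas": [
    {"dp": [-0.2,-0.15,0],"rotation": [0,0,0]},
    {"dp": [-0.4,-0.3,-0.2],"rotation": [0,0,0]},
    {"dp": [-0.563,-0.439,-0.42],"rotation": [0,0,0]},
    {"dp": [-0.563,-0.439,-0.42],"rotation": [0,0,0]},
    {"dp": [-0.563,-0.439,-0.42],"rotation": [0,0,0]},
    {"dp": [-0.563,-0.439,-0.42],"rotation": [0,0,0]},
    {"dp": [-0.563,-0.439,-0.42],"rotation": [0,0,0]},
    {"dp": [-0.563,-0.439,-0.42],"rotation": [0,0,0]}
  ]
}}

```text
clock: 16.25
position: [0.4801, -0.1148, 0.1446]
ee_rot: [0.001, 0.649, 0.761, 0.001]
contact_force: [-0.9, -0.4, 0.4]
width: 0.0849
```

Run:
```python
from h import *
for i in range(3):
    im=eyes.get_image('top'); s=monitor.get_state(); print(s['clock'],s['position'].round(4))
W=cloud(im); z=W[...,2]
for n,(zt,u0,u1) in dict(C=(.101,280,335),B=(.081,258,300)).items():
  q=abs(z-zt)<.007; q[165:200,u0:u1]*=1; m=np.zeros_like(q);m[165:205,u0:u1]=1; q&=m
  if q.sum()>3:
    (x,y),r=cv2.minEnclosingCircle(W[q][:,:2].astype(np.float32)); print(n,round(x,4),round(y,4),round(r,4),W[q].mean(0).round(4),q.sum())
save(im,'pics/t6.png')
```

```text
16.3 [ 0.4799 -0.1147  0.1445]
16.35 [ 0.4796 -0.1146  0.1443]
16.4 [ 0.4793 -0.1146  0.1442]Traceback (most recent call last):
  File "<stdin>", line 6, in <module>
numpy._core._exceptions._UFuncOutputCastingError: Cannot cast ufunc 'multiply' output from dtype('int64') to dtype('bool') with casting rule 'same_kind'
```

Only the measuring script had a bug; the arm is over A as planned, so I'll continue and recheck B later.

Call:
{"fn": "send_rows", "kwargs": {
  "deltas": [
    {"dp": [0,0,-0.28],"rotation": [0,0,0]},
    {"dp": [0,0,-0.56],"rotation": [0,0,0]},
    {"dp": [0,0,-0.75],"rotation": [0,0,0]},
    {"dp": [0,0,-0.85],"rotation": [0,0,0]},
    {"dp": [0,0,-0.85],"rotation": [0,0,0]},
    {"dp": [0,0,-0.85],"rotation": [0,0,0]},
    {"dp": [0,0,-0.85],"rotation": [0,0,0]},
    {"dp": [0,0,-0.85],"rotation": [0,0,0]}
  ]
}}

```text
clock: 17.07
position: [0.4796, -0.1152, 0.0429]
ee_rot: [0.001, 0.649, 0.761, 0.001]
contact_force: [0.1, 0.1, 0.4]
width: 0.0854
```

Call:
{"fn": "send_rows", "kwargs": {
  "deltas": [
    {"dp": [0,0,0],"rotation": [0,0,0]},
    {"dp": [0,0,0],"rotation": [0,0,0]},
    {"dp": [0,0,0],"rotation": [0,0,0]},
    {"dp": [0,0,0],"rotation": [0,0,0]},
    {"dp": [0,0,0],"rotation": [0,0,0]},
    {"dp": [0,0,0],"rotation": [0,0,0]},
    {"dp": [0,0,0],"rotation": [0,0,0]},
    {"dp": [0,0,0],"rotation": [0,0,0]},
    {"dp": [0,0,0],"rotation": [0,0,0]},
    {"dp": [0,0,0],"rotation": [0,0,0]}
  ],
  "fingers": 1,
  "grip_force": 50
}}

```text
clock: 17.9
position: [0.4787, -0.1149, 0.0421]
ee_rot: [0.0, 0.649, 0.761, 0.0]
contact_force: [-1.3, 0.3, 5.1]
width: 0.0284
```

Call:
{"fn": "send_rows", "kwargs": {
  "deltas": [
    {"dp": [0,0,0.2],"rotation": [0,0,0]},
    {"dp": [0,0,0.4],"rotation": [0,0,0]},
    {"dp": [0,0,0.6],"rotation": [0,0,0]},
    {"dp": [0,0,0.8],"rotation": [0,0,0]},
    {"dp": [0,0,1],"rotation": [0,0,0]},
    {"dp": [0,0,1],"rotation": [0,0,0]},
    {"dp": [0,0,1],"rotation": [0,0,0]}
  ]
}}

```text
clock: 18.48
position: [0.4788, -0.115, 0.1621]
ee_rot: [0.001, 0.649, 0.761, 0.0]
contact_force: [-0.4, 0.4, -2.0]
width: 0.0281
```

```bash
cat > meas.py <<'E'
from h import *
def meas(im,items):
  W=cloud(im); z=W[...,2]
  for n,(zt,u0,u1,v0,v1) in items.items():
    m=np.zeros(z.shape,bool); m[v0:v1,u0:u1]=True; q=m&(abs(z-zt)<.007)
    if q.sum()>3:
      (x,y),r=cv2.minEnclosingCircle(W[q][:,:2].astype(np.float32)); print(n,round(x,4),round(y,4),round(r,4),W[q].mean(0).round(4),q.sum())
    else: print(n,'hidden')
IT=dict(C=(.101,280,335,160,205),B=(.081,258,300,160,210),A=(.061,225,270,170,220),D=(.121,315,360,150,200))
E
python3 - <<'E'
from meas import *
im=eyes.get_image('top'); save(im,'pics/t6.png'); meas(im,IT); print(monitor.get_state()['position'])
E
```

```text
C 0.6246 -0.084 0.0149 [ 0.6239 -0.0838  0.1016] 139
B 0.6129 -0.0094 0.0151 [ 0.6119 -0.0099  0.0816] 130
A hidden
D hidden
[ 0.47772138 -0.1146218   0.16088786]
```

View pics/t6.png

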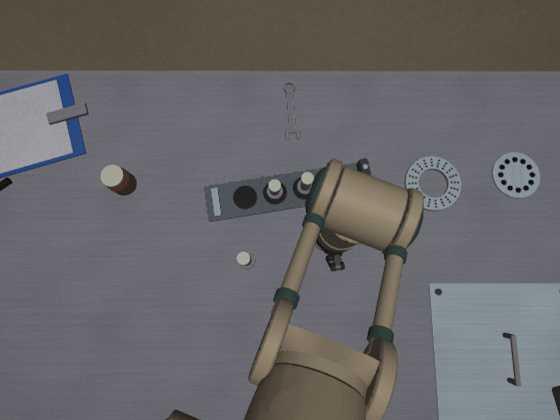

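Call:
{"fn": "send_rows", "kwargs": {
  "deltas": [
    {"dp": [0.06,0.09,0],"rotation": [0,0,0]},
    {"dp": [0.17,0.26,0],"rotation": [0,0,0]},
    {"dp": [0.29,0.43,0],"rotation": [0,0,0]},
    {"dp": [0.4,0.6,0],"rotation": [0,0,0]},
    {"dp": [0.51,0.746,0],"rotation": [0,0,0]}
  ]
}}

```text
clock: 18.95
position: [0.5385, -0.0239, 0.1591]
ee_rot: [-0.002, 0.649, 0.761, -0.001]
contact_force: [0.5, -0.4, -1.1]
width: 0.0281
```

Call:
{"fn": "send_rows", "kwargs": {
  "deltas": [
    {"dp": [0.1,0.15,0],"rotation": [0,0,0]},
    {"dp": [0.2,0.3,0],"rotation": [0,0,0]},
    {"dp": [0.31,0.45,0],"rotation": [0,0,0]},
    {"dp": [0.41,0.6,0],"rotation": [0,0,0]},
    {"dp": [0.48,0.7,0],"rotation": [0,0,0]},
    {"dp": [0.51,0.746,0],"rotation": [0,0,0]},
    {"dp": [0.51,0.746,0],"rotation": [0,0,0]},
    {"dp": [0.51,0.746,0],"rotation": [0,0,0]},
    {"dp": [0.51,0.746,0],"rotation": [0,0,0]},
    {"dp": [0.51,0.746,0],"rotation": [0,0,0]},
    {"dp": [0.51,0.746,0],"rotation": [0,0,0]},
    {"dp": [0.51,0.746,0],"rotation": [0,0,0]}
  ]
}}

```text
clock: 19.95
position: [0.6005, 0.0635, 0.1619]
ee_rot: [0.0, 0.649, 0.76, 0.0]
contact_force: [-0.2, -1.1, -2.0]
width: 0.0286
```

Call:
{"fn": "send_rows", "kwargs": {
  "deltas": [
    {"dp": [0,0,-0.17],"rotation": [0,0,0]},
    {"dp": [0,0,-0.34],"rotation": [0,0,0]},
    {"dp": [0,0,-0.51],"rotation": [0,0,0]},
    {"dp": [0,0,-0.68],"rotation": [0,0,0]},
    {"dp": [0,0,-0.79],"rotation": [0,0,0]},
    {"dp": [0,0,-0.84],"rotation": [0,0,0]},
    {"dp": [0,0,-0.87],"rotation": [0,0,0]},
    {"dp": [0,0,-0.87],"rotation": [0,0,0]},
    {"dp": [0,0,-0.88],"rotation": [0,0,0]},
    {"dp": [0,0,-0.88],"rotation": [0,0,0]},
    {"dp": [0,0,-0.88],"rotation": [0,0,0]},
    {"dp": [0,0,-0.88],"rotation": [0,0,0]}
  ]
}}

```text
clock: 20.95
position: [0.6012, 0.0642, 0.0568]
ee_rot: [0.001, 0.649, 0.761, 0.0]
contact_force: [-0.4, -0.0, -1.4]
width: 0.0282
```

Run:
```python
from h import *
for i in range(2):
    im=eyes.get_image('scene'); s=monitor.get_state(); print(s['clock'],s['position'].round(4),s['contact_force'].round(1))
cv2.imwrite('pics/s7.png',cv2.resize(im['color'][150:320,160:380,::-1],None,fx=3,fy=3))
```

```text
21.0 [0.6012 0.0642 0.0567] [ 0.3 -0.1 -0.7]
21.05 [0.601  0.0642 0.0566] [-0.1  1.  -2.4]
```

View pics/s7.png

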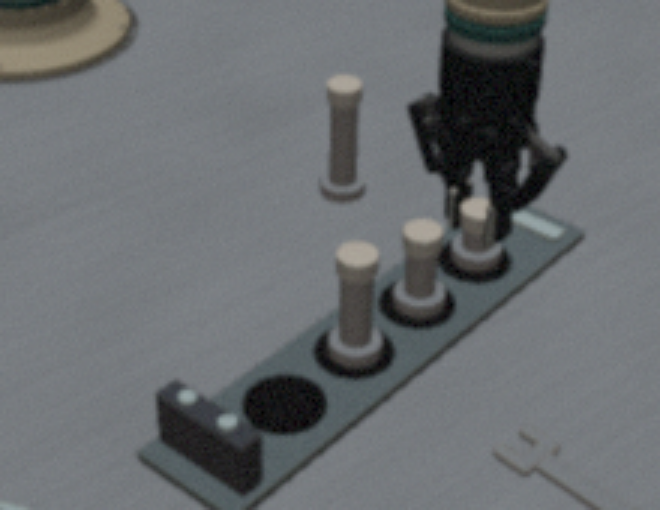

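Call:
{"fn": "send_rows", "kwargs": {
  "deltas": [
    {"dp": [0,0,-0.01],"rotation": [0,0,0]},
    {"dp": [0,0,-0.01],"rotation": [0,0,0]},
    {"dp": [0,0,-0.014],"rotation": [0,0,0]},
    {"dp": [0,0,-0.014],"rotation": [0,0,0]},
    {"dp": [0,0,-0.014],"rotation": [0,0,0]}
  ]
}}

```text
clock: 21.47
position: [0.6012, 0.0643, 0.0551]
ee_rot: [0.0, 0.649, 0.761, 0.0]
contact_force: [0.1, 0.9, 4.9]
width: 0.0279
```

Call:
{"fn": "send_rows", "kwargs": {
  "deltas": [
    {"dp": [0,0,0],"rotation": [0,0,0]},
    {"dp": [0,0,0],"rotation": [0,0,0]},
    {"dp": [0,0,0],"rotation": [0,0,0]},
    {"dp": [0,0,0],"rotation": [0,0,0]},
    {"dp": [0,0,0],"rotation": [0,0,0]},
    {"dp": [0,0,0],"rotation": [0,0,0]},
    {"dp": [0,0,0],"rotation": [0,0,0]},
    {"dp": [0,0,0],"rotation": [0,0,0]}
  ],
  "fingers": -1
}}

```text
clock: 22.13
position: [0.6008, 0.0642, 0.0543]
ee_rot: [0.0, 0.649, 0.761, 0.0]
contact_force: [0.4, 0.1, -0.0]
width: 0.0858
```

Call:
{"fn": "send_rows", "kwargs": {
  "deltas": [
    {"dp": [0,0,0.25],"rotation": [0,0,0]},
    {"dp": [0,0,0.5],"rotation": [0,0,0]},
    {"dp": [0,0,0.75],"rotation": [0,0,0]},
    {"dp": [0,0,1],"rotation": [0,0,0]},
    {"dp": [0,0,1],"rotation": [0,0,0]}
  ]
}}

```text
clock: 22.55
position: [0.6046, 0.0642, 0.1811]
ee_rot: [0.005, 0.649, 0.761, 0.004]
contact_force: [1.2, 0.2, 0.6]
width: 0.0854
```

Call:
{"fn": "send_rows", "kwargs": {
  "deltas": [
    {"dp": [-0.2,-0.01,0.1],"rotation": [0,0,0]},
    {"dp": [-0.4,-0.03,0.1],"rotation": [0,0,0]},
    {"dp": [-0.66,-0.03,0.1],"rotation": [0,0,0]}
  ]
}}

```text
clock: 22.8
position: [0.5225, 0.0602, 0.1867]
ee_rot: [0.001, 0.649, 0.761, 0.001]
contact_force: [-0.7, 0.3, 0.2]
width: 0.0856
```

Call:
{"fn": "send_rows", "kwargs": {
  "deltas": [
    {"dp": [-0.2,-0.01,0],"rotation": [0,0,0]},
    {"dp": [-0.4,-0.02,0],"rotation": [0,0,0]},
    {"dp": [-0.65,-0.025,0],"rotation": [0,0,0]},
    {"dp": [-0.65,-0.025,0],"rotation": [0,0,0]},
    {"dp": [-0.65,-0.025,0],"rotation": [0,0,0]},
    {"dp": [-0.65,-0.025,0],"rotation": [0,0,0]},
    {"dp": [-0.65,-0.025,0],"rotation": [0,0,0]},
    {"dp": [-0.65,-0.025,0],"rotation": [0,0,0]}
  ]
}}

```text
clock: 23.47
position: [0.4448, 0.0576, 0.1864]
ee_rot: [0.0, 0.649, 0.761, 0.0]
contact_force: [1.0, -0.4, 0.2]
width: 0.0852
```

Run:
```python
from meas import *
for i in range(3):
    im=eyes.get_image('top'); print(monitor.get_state()['position'].round(4))
meas(im,IT)
```

```text
[0.4446 0.0576 0.1863]
[0.4444 0.0576 0.1862]
[0.4442 0.0576 0.1862]
C 0.6249 -0.0841 0.0153 [ 0.6238 -0.084   0.1017] 140
B 0.6126 -0.0096 0.0147 [ 0.6118 -0.0098  0.0819] 129
A 0.6002 0.0638 0.0149 [0.5995 0.0635 0.0619] 130
D hidden
```

A, B and C all read within 2 mm of their pad centres. Now D.

Call:
{"fn": "send_rows", "kwargs": {
  "deltas": [
    {"dp": [0,0,-0.25],"rotation": [0,0,0]},
    {"dp": [0,0,-0.5],"rotation": [0,0,0]},
    {"dp": [0,0,-0.65],"rotation": [0,0,0]},
    {"dp": [0,0,-0.7],"rotation": [0,0,0]},
    {"dp": [0,0,-0.7],"rotation": [0,0,0]},
    {"dp": [0,0,-0.7],"rotation": [0,0,0]},
    {"dp": [0,0,-0.7],"rotation": [0,0,0]},
    {"dp": [0,0,-0.7],"rotation": [0,0,0]},
    {"dp": [0,0,-0.7],"rotation": [0,0,0]},
    {"dp": [0,0,-0.7],"rotation": [0,0,0]}
  ]
}}

```text
clock: 24.45
position: [0.4441, 0.0576, 0.1031]
ee_rot: [0.001, 0.649, 0.761, 0.001]
contact_force: [0.5, -0.3, 0.1]
width: 0.0854
```

Call:
{"fn": "send_rows", "kwargs": {
  "deltas": [
    {"dp": [0,0,0],"rotation": [0,0,0]},
    {"dp": [0,0,0],"rotation": [0,0,0]},
    {"dp": [0,0,0],"rotation": [0,0,0]},
    {"dp": [0,0,0],"rotation": [0,0,0]},
    {"dp": [0,0,0],"rotation": [0,0,0]},
    {"dp": [0,0,0],"rotation": [0,0,0]},
    {"dp": [0,0,0],"rotation": [0,0,0]},
    {"dp": [0,0,0],"rotation": [0,0,0]},
    {"dp": [0,0,0],"rotation": [0,0,0]},
    {"dp": [0,0,0],"rotation": [0,0,0]}
  ],
  "fingers": 1,
  "grip_force": 50
}}

```text
clock: 25.28
position: [0.4439, 0.0576, 0.1026]
ee_rot: [0.0, 0.649, 0.761, 0.0]
contact_force: [-0.0, 0.7, 3.7]
width: 0.0284
```

Call:
{"fn": "send_rows", "kwargs": {
  "deltas": [
    {"dp": [0,0,0.2],"rotation": [0,0,0]},
    {"dp": [0,0,0.4],"rotation": [0,0,0]},
    {"dp": [0,0,0.6],"rotation": [0,0,0]},
    {"dp": [0,0,0.8],"rotation": [0,0,0]},
    {"dp": [0,0,1],"rotation": [0,0,0]},
    {"dp": [0,0,1],"rotation": [0,0,0]},
    {"dp": [0,0,1],"rotation": [0,0,0]}
  ]
}}

```text
clock: 25.87
position: [0.4436, 0.0576, 0.2224]
ee_rot: [0.0, 0.649, 0.761, 0.0]
contact_force: [-0.2, 0.5, -3.8]
width: 0.0278
```

Call:
{"fn": "send_rows", "kwargs": {
  "deltas": [
    {"dp": [0.06,-0.07,0],"rotation": [0,0,0]},
    {"dp": [0.16,-0.18,0],"rotation": [0,0,0]},
    {"dp": [0.28,-0.31,0],"rotation": [0,0,0]},
    {"dp": [0.41,-0.46,0],"rotation": [0,0,0]},
    {"dp": [0.54,-0.6,0],"rotation": [0,0,0]},
    {"dp": [0.67,-0.75,0],"rotation": [0,0,0]},
    {"dp": [0.8,-0.9,0],"rotation": [0,0,0]}
  ]
}}

```text
clock: 26.45
position: [0.5393, -0.0519, 0.2196]
ee_rot: [-0.002, 0.649, 0.761, -0.001]
contact_force: [0.1, 0.8, -2.1]
width: 0.0283
```

Call:
{"fn": "send_rows", "kwargs": {
  "deltas": [
    {"dp": [0.13,-0.15,0],"rotation": [0,0,0]},
    {"dp": [0.26,-0.3,0],"rotation": [0,0,0]},
    {"dp": [0.39,-0.44,0],"rotation": [0,0,0]},
    {"dp": [0.52,-0.58,0],"rotation": [0,0,0]},
    {"dp": [0.64,-0.72,0],"rotation": [0,0,0]},
    {"dp": [0.74,-0.83,0],"rotation": [0,0,0]},
    {"dp": [0.806,-0.897,0],"rotation": [0,0,0]},
    {"dp": [0.806,-0.897,0],"rotation": [0,0,0]},
    {"dp": [0.806,-0.897,0],"rotation": [0,0,0]},
    {"dp": [0.806,-0.897,0],"rotation": [0,0,0]},
    {"dp": [0.806,-0.897,0],"rotation": [0,0,0]},
    {"dp": [0.806,-0.897,0],"rotation": [0,0,0]}
  ]
}}

```text
clock: 27.45
position: [0.6357, -0.1571, 0.2226]
ee_rot: [-0.0, 0.649, 0.761, 0.0]
contact_force: [-0.3, -0.2, -3.2]
width: 0.0281
```

Run:
```python
from h import *
for i in range(4):
    im=eyes.get_image('scene'); s=monitor.get_state(); print(s['clock'],s['position'].round(4),s['contact_force'].round(1))
```

```text
27.5 [ 0.6358 -0.1572  0.2228] [ 0.1 -0.1 -2.6]
27.55 [ 0.6359 -0.1574  0.2228] [ 0.2  0.5 -2.2]
27.6 [ 0.636  -0.1575  0.2229] [-0.3 -0.  -2.5]
27.65 [ 0.6361 -0.1576  0.2228] [-0.4 -0.3 -2. ]
```

Call:
{"fn": "send_rows", "kwargs": {
  "deltas": [
    {"dp": [0,0,-0.17],"rotation": [0,0,0]},
    {"dp": [0,0,-0.34],"rotation": [0,0,0]},
    {"dp": [0,0,-0.51],"rotation": [0,0,0]},
    {"dp": [0,0,-0.68],"rotation": [0,0,0]},
    {"dp": [0,0,-0.79],"rotation": [0,0,0]},
    {"dp": [0,0,-0.84],"rotation": [0,0,0]},
    {"dp": [0,0,-0.87],"rotation": [0,0,0]},
    {"dp": [0,0,-0.87],"rotation": [0,0,0]},
    {"dp": [0,0,-0.88],"rotation": [0,0,0]},
    {"dp": [0,0,-0.88],"rotation": [0,0,0]},
    {"dp": [0,0,-0.88],"rotation": [0,0,0]},
    {"dp": [0,0,-0.88],"rotation": [0,0,0]}
  ]
}}

```text
clock: 28.65
position: [0.6367, -0.1582, 0.1176]
ee_rot: [0.001, 0.649, 0.761, 0.0]
contact_force: [-0.2, -0.5, -3.4]
width: 0.0281
```

Run:
```python
from h import *
for i in range(2):
    im=eyes.get_image('scene'); s=monitor.get_state(); print(s['clock'],s['position'].round(4),s['contact_force'].round(1))
cv2.imwrite('pics/s9.png',cv2.resize(im['color'][150:320,160:380,::-1],None,fx=3,fy=3))
```

```text
28.7 [ 0.6366 -0.1582  0.1175] [-0.5  0.5 -2.3]
28.75 [ 0.6365 -0.1581  0.1173] [-0.3 -0.2 -1.8]
```

View pics/s9.png

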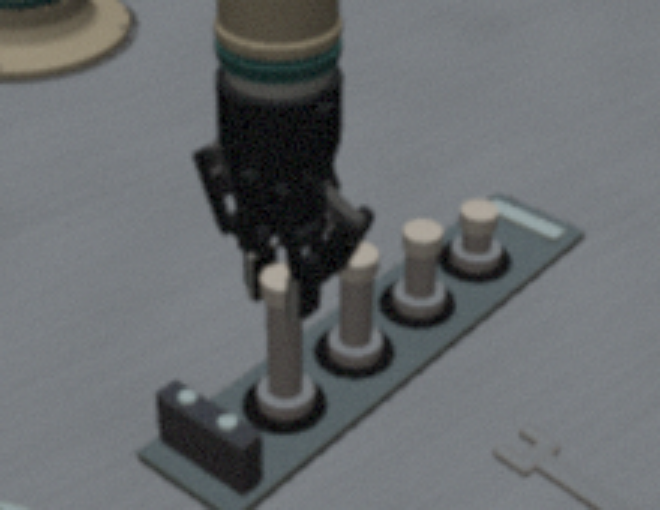

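D is over pad 4, about 1 mm up. Set it down, release, rise, and back away.

Call:
{"fn": "send_rows", "kwargs": {
  "deltas": [
    {"dp": [0,0,-0.01],"rotation": [0,0,0]},
    {"dp": [0,0,-0.01],"rotation": [0,0,0]},
    {"dp": [0,0,-0.014],"rotation": [0,0,0]},
    {"dp": [0,0,-0.014],"rotation": [0,0,0]},
    {"dp": [0,0,-0.014],"rotation": [0,0,0]}
  ]
}}

```text
clock: 29.17
position: [0.6366, -0.1582, 0.1157]
ee_rot: [0.001, 0.649, 0.761, 0.0]
contact_force: [-0.2, -0.2, 1.5]
width: 0.0282
```

Call:
{"fn": "send_rows", "kwargs": {
  "deltas": [
    {"dp": [0,0,0],"rotation": [0,0,0]},
    {"dp": [0,0,0],"rotation": [0,0,0]},
    {"dp": [0,0,0],"rotation": [0,0,0]},
    {"dp": [0,0,0],"rotation": [0,0,0]},
    {"dp": [0,0,0],"rotation": [0,0,0]},
    {"dp": [0,0,0],"rotation": [0,0,0]},
    {"dp": [0,0,0],"rotation": [0,0,0]},
    {"dp": [0,0,0],"rotation": [0,0,0]}
  ],
  "fingers": -1
}}

```text
clock: 29.83
position: [0.6363, -0.158, 0.1151]
ee_rot: [0.0, 0.649, 0.761, 0.0]
contact_force: [0.3, 0.4, 0.0]
width: 0.0854
```

Call:
{"fn": "send_rows", "kwargs": {
  "deltas": [
    {"dp": [0,0,0.25],"rotation": [0,0,0]},
    {"dp": [0,0,0.5],"rotation": [0,0,0]},
    {"dp": [0,0,0.75],"rotation": [0,0,0]},
    {"dp": [0,0,1],"rotation": [0,0,0]},
    {"dp": [0,0,1],"rotation": [0,0,0]}
  ]
}}

```text
clock: 30.25
position: [0.6395, -0.1591, 0.2425]
ee_rot: [0.006, 0.649, 0.761, 0.002]
contact_force: [1.5, 0.5, 1.3]
width: 0.0852
```

Call:
{"fn": "send_rows", "kwargs": {
  "deltas": [
    {"dp": [-0.3,-0.1,0],"rotation": [0,0,0]},
    {"dp": [-0.6,-0.2,0],"rotation": [0,0,0]},
    {"dp": [-1,-0.3,0],"rotation": [0,0,0]},
    {"dp": [-1,-0.3,0],"rotation": [0,0,0]}
  ]
}}

```text
clock: 30.58
position: [0.5098, -0.1941, 0.2345]
ee_rot: [-0.003, 0.65, 0.76, -0.002]
contact_force: [-0.2, 0.1, -0.3]
width: 0.0855
```

Call:
{"fn": "send_rows", "kwargs": {
  "deltas": [
    {"dp": [-0.3,-0.1,0],"rotation": [0,0,0]},
    {"dp": [-0.6,-0.2,0],"rotation": [0,0,0]},
    {"dp": [-1,-0.3,0],"rotation": [0,0,0]},
    {"dp": [-1,-0.3,0],"rotation": [0,0,0]},
    {"dp": [-1,-0.3,0],"rotation": [0,0,0]},
    {"dp": [-1,-0.3,0],"rotation": [0,0,0]}
  ]
}}

```text
clock: 31.08
position: [0.397, -0.2303, 0.2355]
ee_rot: [0.001, 0.65, 0.76, 0.001]
contact_force: [0.1, 0.5, -0.0]
width: 0.0853
```

Run:
```python
from meas import *
im=eyes.get_image('top'); save(im,'pics/t10.png'); meas(im,IT)
im=eyes.get_image('scene'); cv2.imwrite('pics/s10.png',cv2.resize(im['color'][150:320,160:420,::-1],None,fx=3,fy=3))
```

```text
C 0.6247 -0.0841 0.0148 [ 0.6241 -0.084   0.1019] 136
B 0.6127 -0.0097 0.0148 [ 0.6118 -0.0098  0.0818] 130
A 0.5996 0.0639 0.0149 [0.5995 0.0634 0.0619] 129
D 0.6363 -0.1579 0.0152 [ 0.6357 -0.1574  0.1213] 147
```

View pics/t10.png

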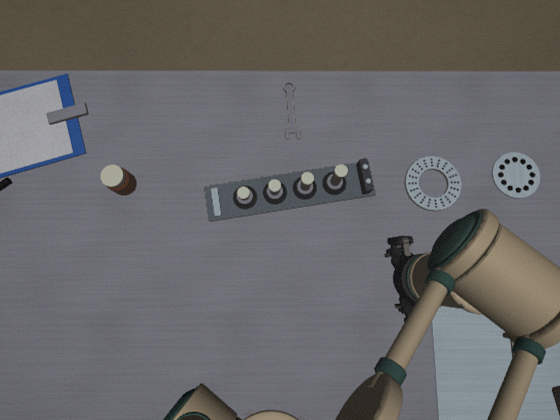

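View pics/s10.png

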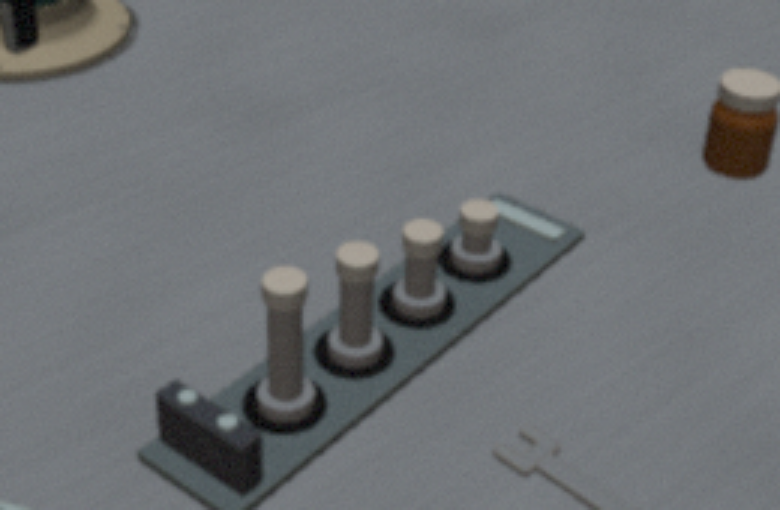

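All four punches stand on their pads in the right order at (245,195), (275,187), (307,180) and (340,172). The jar is still at (118,180) and the disc at (433,183), where they started.

```bash
python3 -c "
from h import *
print(manip.sign_off())"
```

```text
the job is handed in; nothing more can be done
None
```

I stood all four punches on the pads and handed the job in; the robot gives no verdict. The end stop is at the right-hand (−y) end, so the order is D on pad 4, C on pad 3, B on pad 2 and A on pad 1. I gripped each one by its head.

- **Position:** in the last top view, each punch axis measured within about 2 mm of its pad centre, against the 11 mm allowed.
- **Height and tilt:** head heights matched punches resting on the pads, and all four look upright in both views. I judged tilt by eye and did not measure it.
- **Bystanders:** the jar and the dosing disc look unmoved in the pictures. I did not measure them separately.
- **Robot:** the arm was clear of everything. The clock read about 31 s, and the wrist force stayed under 6 N in the readings after each move.

One measuring script failed midway because of a coding error; I repeated that check right after the next grasp and it was fine. No check failed or disagreed.

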